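Move the oil jug and take off the tank's filler cap

ROBOT

A 6-joint arm with a two-finger parallel gripper is mounted at the origin on the work surface. World frame = base frame: x ahead of the robot, y to its left, z up, the work surface at z = 0. Lengths are in mm, angles in rad, forces in N, time in s.
With the tool pointing down it reaches from about 300 to 750 mm from the base axis. Payload 8.5 kg.
Tool frame: the origin (TCP) lies at the very end of the fingers, on their centre line; the grasp point (between the pads) lies 19 mm behind it; z points along the fingers, x is the direction in which the jaws open and shut, and the axes are right-handed (so a half turn about z gives the same grasp; the last joint's range is limited). The gripper opens to 85 mm and grips with 20 to 120 N. Pads are 22 mm wide; open, the fingers measure 114 mm over their backs; the gripper's body (76 mm by 85 mm) begins 54 mm behind the grasp point. The pads swing forward as they close: fully open they stand 13 mm farther back than shut.
Start: joints at [0.931, 0.381, 1.297, -0, 1.464, -0.215], TCP at [226.666, 501.102, 231.322] pointing down, gripper open.
Joint ranges: [-3.11, 3.11], [-0.89, 2.33], [0.22, 2.48], [-1.42, 4.56], [0.17, 2.85], [-2.88, 2.88]. Speed limits (rad/s): [2.39, 2.39, 3.14, 3.14, 3.14, 3.14].

INTERFACE

Orientations are given as a unit quaternion [w, x, y, z].
In Python, from rig import * gives the robot as it stands. The module is installed in compiled form; this text tells all that it offers. Calls block until the motion is done:
- move_pose(position, orientation): joint-space move of the TCP to a pose.
- move_straight(position, orientation=None, speed=150): straight line of the TCP; orientation=None keeps the orientation; speed is the mean speed in mm/s.
- movej(angles): joint-space move.
- let_go() and close_gripper(strength=None): open the fingers fully, or close them until they stop; strength is the grip in N (None keeps the last).
- sleep(seconds).
- inverse_kinematics(position, orientation): joint angles nearest the present ones, or None.
- grab_frame(name): name is "scene" or "top" or "wrist"; returns a dict with "image" (400x640x3 uint8, red, green, blue), "z_map" (400x640 float32, mm along the optical axis (not along the pixel's ray), 0 where there is no reading), "fx", "fy", "cx", "cy" (pixels), "pose" (4x4, takes a point from camera to world coordinates). Camera axes: x right, y down, z forward; pixel columns grow to the right and rows downward; lengths in mm; the calibration is good to about 2 mm. A picture is of the moment at which its call begins.
A pose or a line that the arm cannot do raises Unreachable and nothing moves.
- sign_off(): hands the job in, once; it reports no verdict.
Trained networks look in a picture, given as the dict that the camera call returned (one of the last four; its "shot" number tells which), for a name from the list of things; names that differ only in an ending like _2 or _b are one class to them, and where a whole thing is asked for, a point or a joint stands for the part that bears it (a point fixed in the world has none). Each returns a list of dicts, best first, with "score" (0 to 1); they miss things now and then, are a little off and sometimes report something else, mostly with a low value. They report only what shows in the picture. A call takes as long as a camera call. They do not tell look-alikes from the thing itself.
- cut_out(thing, picture): "mask" (400x640 bool, what is visible of it) and "extent" ([centre column, centre row, width, height] in pixels, round what is visible of it).
- pinpoint(thing, picture): "xy" ([column, row] in pixels: a listed point, or the origin of a listed thing).
Readings, each from a call of its own:
- get_clock(): time.
- get_q(): joint angles.
- get_qd(): joint speeds.
- get_joint_torque(): joint torques, N m.
- get_tool_pos(): TCP position.
- get_tool_rot(): TCP orientation.
- get_ft_force(): force on the tool from outside, world axes, zero at the start.
- get_ft_torque(): the same for the moment, N m.
- get_grip_width(): finger opening in mm.
Only numpy, scipy, OpenCV 4.12 (cv2) and the standard library are available. Lean on these libraries where they do the work, as an engineer would, in place of code of your own. Each camera call takes 0.05 s, during which the arm holds its last target. There are 200 camera calls.

TASK

Get the hydraulic tank ready for topping up: lift the oil jug off its stand, keeping it upright, set it down gently with its whole base on the rubber mat beside the tank, and let go of it. Then free the tank's filler cap - nobody remembers whether its thread is left- or right-handed, so try it carefully both ways, turn it free the way that gives, and lift it off. Finish while still holding the cap in the gripper, upright, straight above the filler neck and at least 5 cm above it; leave the other things on the bench where they are.

Things in the scene. Friction and masses are not known exactly. Their poses are not given: they have to be found in the camera images.
- tank: Fixed grey box tank, 200 (x) x 140 (y) x 105 mm high, origin at the centre of its underside. On its top, at x = -45 mm, stands the round steel filler neck with the cap, 72 mm wide and 30 mm high (rim 135 mm above the bench); at x = +45 mm a plain closed filter housing, 74 mm wide and 26 mm high, which is left alone.
- neck (a point): Centre of the neck's rim, 135 mm above the bench; axes as the tank's. Part-turn thread: the loosening way the cap turns easily, without rising, about 1.08 rad (62 degrees) to a hard stop, and lifts straight out from 0.85 rad on, best near the stop; the wrong way a hard stop comes within about 0.2 rad. Which way loosens (seen from above) varies from start to start and cannot be seen.
- cap: Loose aluminium filler cap, 150 g, closed on the neck at the start. Disc 72 mm wide, 8 mm thick; below it a 59 mm plug fits 6 mm into the neck and a 14 mm stem reaches 28 mm down, ending in a 54 mm cross bar along x caught under the neck's lips. Origin on the axis at the disc's underside (at the rim when closed), z up. Closed, its x lies along the tank's x within 0.06 rad.
- cap_wing (a point): Middle of the wing grip on the cap, 23 mm above the cap's origin (158 mm above the bench when closed); axes as the cap's. The wing is 60 mm long along x, 14 mm thick (y) and 30 mm high, standing on the disc.
- jug: Loose steel oil jug, about 0.5 kg (may differ by a third), origin at the centre of its underside, z up. Round body 84 mm in diameter, 75 mm high, cone and neck above up to 108 mm, a thin spout along its +x reaching 77 mm out and 130 mm up. A straight handle bar runs over the top along y.
- jug_handle (a point): Middle of the jug's handle bar, 157 mm above the jug's underside; axes as the jug's. The bar is 90 mm long (y), 14 x 14 mm in section, on two uprights at y = +-42 mm, with 42 mm free below it.
- stand: Fixed steel stand, plate 130 x 130 mm on four legs, its top 60 mm above the bench; origin at bench level under its centre. The jug stands on it at the start.
- mat: Fixed black rubber mat, 150 x 150 x 4 mm, lying flat between stand and tank; origin at the centre of its underside, at bench level.
- spanner: Bystander: steel spanner 170 mm long lying on the bench near the robot.
- socket: Bystander: steel socket, 28 mm in diameter, 38 mm high, near the robot.
- screwdriver: Bystander: screwdriver 200 mm long lying behind the mat.
- bottle: Bystander: white plastic bottle, 64 mm in diameter, 170 mm high, at the back.
- tin: Bystander: steel tin, 80 mm in diameter, 90 mm high, at the back.
- jar: Bystander: glass jar, 60 mm in diameter, 75 mm high, at the side.
- dish: Bystander: steel parts dish, 100 mm in diameter, 30 mm high, at the other side.
Mind the look-alikes: they are no part of the job. Leave any pink look-alike of the jug alone. Leave any pink look-alike of the cap alone.

How it is judged:
By the outcome, as a careful person would: the job done as asked, in the order asked, and still so for the second after the job is handed in, while the arm keeps its last pose, push and grip.
It also fails if it takes over 53 s, if anything falls off the work surface, if the arm or the gripper's body presses on something with over 40 N, if the wrist force passes 120 N, or if a joint passes its speed limit or range.

## Working session

There is one attempt and no reset: what is moved stays moved. The work goes in short steps, each a Python script; the robot and the scene stay as the last script left them, time stands still between calls to the robot, and variables do not carry over. Pictures are saved under pics/ and viewed, about 8 in all and at most 12, crops included, and the job is handed in when it is done.

```bash
mkdir -p pics; cat > h.py <<'E'
from rig import *
import numpy as np, cv2
def ray(f,uv,z):
    T=np.array(f["pose"]); d=T[:3,:3]@np.array([(uv[0]-f["cx"])/f["fx"],(uv[1]-f["cy"])/f["fy"],1]); o=T[:3,3]
    return o+d*(z-o[2])/d[2]
def cloud(f,mask=None):
    z=f["z_map"]; v,u=np.nonzero((z>0)&(mask if mask is not None else True))
    d=z[v,u]; p=np.c_[(u-f["cx"])/f["fx"]*d,(v-f["cy"])/f["fy"]*d,d]
    T=np.array(f["pose"]); return p@T[:3,:3].T+T[:3,3],u,v
def save(f,n): cv2.imwrite("pics/"+n,f["image"][:,:,::-1])
def down(a):  # tool z down, tool x at world angle a
    return np.array([0,np.cos(a/2),np.sin(a/2),0])
E
python3 - <<'E'
from h import *
for c in ("top","scene"):
    f=grab_frame(c); save(f,c+"1.png")
    print(c,np.round(f["pose"],3).tolist(),f["fx"])
    for t,z in (("neck",135),("cap_wing",158),("cap",135),("jug_handle",217),("jug",60),("mat",0),("stand",0),("tank",0)):
        for r in pinpoint(t,f)[:3]: print(t,round(r["score"],2),np.round(r["xy"]),np.round(ray(f,r["xy"],z)))
    for t in ("cap","jug","mat","stand","tank"):
        for r in cut_out(t,f)[:2]:
            p,u,v=cloud(f,r["mask"]); print("cut",t,round(r["score"],2),np.round(r["extent"]),np.round(np.percentile(p,[2,50,98],axis=0)).tolist())
print(get_clock(),get_tool_rot(),get_ft_force())
E
```

```text
top [[-0.021, -0.997, 0.075, 444.198], [-1.0, 0.022, 0.0, 0.661], [-0.002, -0.075, -0.997, 1353.941], [0.0, 0.0, 0.0, 1.0]] 374.14877523970813
neck 0.72 [247. 219.] [486. 244. 135.]
neck 0.64 [271. 146.] [725. 165. 135.]
neck 0.55 [243. 218.] [490. 259. 135.]
cap_wing 0.84 [244. 217.] [489. 250. 158.]
cap_wing 0.54 [253. 259.] [356. 224. 158.]
cap 0.71 [247. 219.] [486. 247. 135.]
cap 0.71 [251. 258.] [360. 232. 135.]
jug_handle 0.89 [463. 244.] [ 394. -424.  217.]
jug_handle 0.88 [407. 253.] [ 370. -253.  217.]
jug_handle 0.8 [412. 204.] [ 515. -274.  217.]
jug 0.95 [399. 208.] [ 513. -266.   60.]
jug 0.86 [445. 242.] [ 395. -420.   60.]
jug 0.71 [399. 251.] [ 367. -261.   60.]
mat 0.97 [325. 209.] [519.  -9.   0.]
stand 0.62 [396. 206.] [ 523. -268.    0.]
tank 0.88 [255. 208.] [529. 244.   0.]
tank 0.55 [402. 207.] [ 521. -289.    0.]
cut cap 0.76 [255. 258.  22.  23.] [[320.0, 208.0, -0.0], [353.0, 237.0, 37.0], [385.0, 273.0, 68.0]]
cut cap 0.75 [247. 219.  25.  21.] [[462.0, 218.0, 137.0], [492.0, 246.0, 144.0], [524.0, 281.0, 175.0]]
cut jug 0.89 [453. 247.  34.  29.] [[345.0,
[... 1643 characters left out ...]
] [[219.0, -526.0, -2.0], [412.0, -435.0, 80.0], [433.0, -395.0, 163.0]]
cut jug 0.59 [221. 194.  38.  56.] [[499.0, -307.0, 65.0], [541.0, -264.0, 141.0], [569.0, -231.0, 223.0]]
cut mat 0.63 [406. 189.  28.  27.] [[321.0, 218.0, -1.0], [502.0, 247.0, 142.0], [530.0, 287.0, 173.0]]
cut mat 0.57 [316. 232.  50.  39.] [[460.0, -79.0, -2.0], [537.0, -8.0, 2.0], [605.0, 65.0, 6.0]]
cut stand 0.66 [226. 223.  46.  41.] [[470.0, -325.0, 10.0], [563.0, -247.0, 58.0], [593.0, -203.0, 62.0]]
cut tank 0.72 [404. 226.  55.  81.] [[454.0, 164.0, 9.0], [606.0, 230.0, 103.0], [647.0, 312.0, 132.0]]
1.4 [ 1.97664434e-06  8.40283842e-01  5.42146719e-01 -1.62700764e-05] [-0.12466277  0.88160309 -0.44401708]
```

```bash
python3 - <<'E'
import cv2,numpy as np
a=cv2.imread("pics/top1.png")[120:300,200:500];b=cv2.imread("pics/scene1.png")[120:300,140:500]
a=cv2.resize(a,(800,480))[:,:];b=cv2.resize(b,(800,400))
cv2.imwrite("pics/a.png",cv2.resize(a,(800,480)));cv2.imwrite("pics/b.png",b)
E
```

```text
(no output)
```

View pics/a.png

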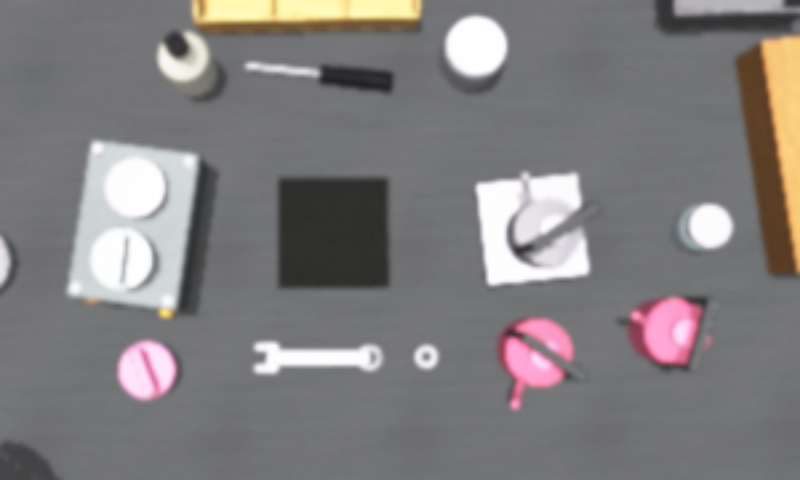

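View pics/b.png

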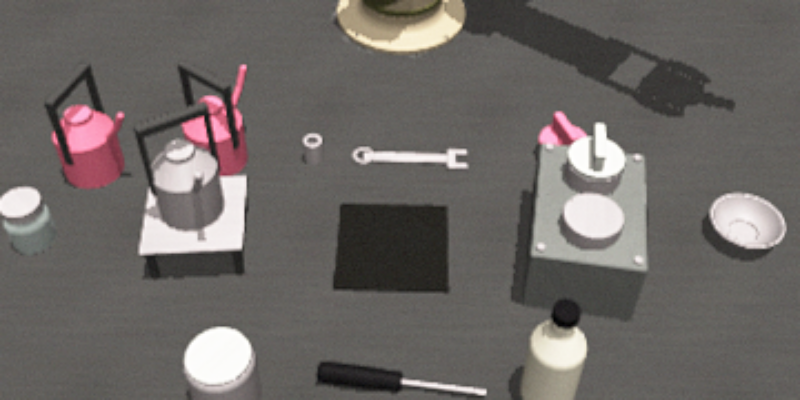

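The overhead view shows the steel jug on the white stand (zoom 545,230) with its bar tilted, the mat at (333,232), the cap on the tank's near neck (122,260) and pink look-alikes at (148,370), (540,355) and (675,330). The networks' top-view positions agree. Moving in for a wrist view.

```bash
cat >> h.py <<'E'
def bar(f,zlo,zhi,c,r):
    p,u,v=cloud(f); k=(p[:,2]>zlo)&(p[:,2]<zhi)&(np.hypot(p[:,0]-c[0],p[:,1]-c[1])<r); q=p[k]
    (w,h),ctr,a=(lambda R:(R[1],R[0],R[2]))(cv2.minAreaRect(q[:,:2].astype(np.float32)))
    vv=np.linalg.svd(q[:,:2]-q[:,:2].mean(0),full_matrices=False)[2][0]
    return dict(n=len(q),mean=q.mean(0).round(1),ctr=np.round(ctr,1),size=np.round((w,h),1),ang=round(float(np.arctan2(vv[1],vv[0])),3),ztop=np.percentile(q[:,2],90).round(1))
E
python3 - <<'E'
from h import *
f=grab_frame("top"); print(bar(f,205,235,(515,-265),75))
f=grab_frame("scene"); print(bar(f,205,235,(515,-265),75))
move_straight([227,501,300])
move_pose([490,-258,420],down(0.4))
f=grab_frame("wrist"); save(f,"w1.png"); print(np.round(f["pose"],2).tolist(),f["fx"]); print(bar(f,207,240,(515,-265),75))
for t,z in (("jug_handle",217),("jug",60),("stand",60)):
    for r in pinpoint(t,f)[:2]: print(t,r["score"],r["xy"],ray(f,r["xy"],z))
print(get_q(),get_clock())
E
```

```text
{'n': 144, 'mean': array([ 515.9, -269. ,  222.1]), 'ctr': array([ 516.2, -270. ]), 'size': array([13.9, 88.5]), 'ang': 2.107, 'ztop': np.float64(225.6)}
{'n': 233, 'mean': array([ 522. , -270.4,  219. ]), 'ctr': array([ 519.5, -270.3]), 'size': array([16.9, 90. ]), 'ang': -1.037, 'ztop': np.float64(223.5)}
[[0.92, 0.37, 0.12, 459.51], [0.39, -0.88, -0.28, -185.32], [0.0, 0.31, -0.95, 562.98], [0.0, 0.0, 0.0, 1.0]] 288.35456403746775
{'n': 798, 'mean': array([ 515. , -269.6,  223.7]), 'ctr': array([ 516.5, -272.1]), 'size': array([14. , 89.1]), 'ang': -1.037, 'ztop': np.float64(225.1)}
jug_handle 0.97 [218.2, 247.0] [ 403.00224477 -403.1965495   217.        ]
jug_handle 0.74 [335.6, 193.5] [ 517.05024255 -274.22469806  217.        ]
jug 0.82 [240.4, 214.4] [ 396.04285426 -420.89382649   60.        ]
jug 0.67 [259.0, 126.7] [ 375.82049251 -256.88995079   60.        ]
[-6.97779178e-01  3.37388781e-01  8.36614475e-01 -9.54794401e-06
  1.96760115e+00 -1.09842729e+00] 5.1667
```

View pics/w1.png

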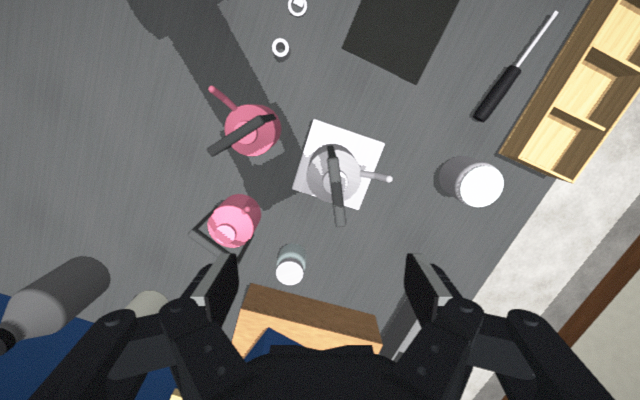

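The wrist view shows the steel jug's bar at (336,185), clear of the pink ones. All three cameras give a bar centre near (516,-271) and angle -1.037. Grasping.

```bash
python3 - <<'E'
from h import *
o=down(0.534)
move_pose([516.3,-271,300],o)
move_straight([516.3,-271,198],speed=100)
f0=np.array(get_ft_force()); close_gripper(80); print("w",get_grip_width(),f0,get_ft_force())
move_straight([516.3,-271,208],speed=40); print(get_ft_force(),get_ft_torque())
move_straight([516.3,-271,275],speed=120); sleep(.2); print(get_ft_force(),get_grip_width())
f=grab_frame("scene"); save(f,"s2.png"); print(get_clock())
E
python3 -c "
import cv2
b=cv2.imread('pics/s2.png')[80:300,140:460];cv2.imwrite('pics/s2c.png',cv2.resize(b,(800,550)))"
```

```text
w 12.451079963603982 [1.04605844 0.31207271 0.27753138] [0.33063527 0.94312138 1.19997193]
[-0.34013444 -0.10085492 -4.44477551] [-0.01077479  0.03939619 -0.00341668]
[ 0.16918217  0.67146295 -3.50648598] 12.242013700019392
8.9083
```

View pics/s2c.png

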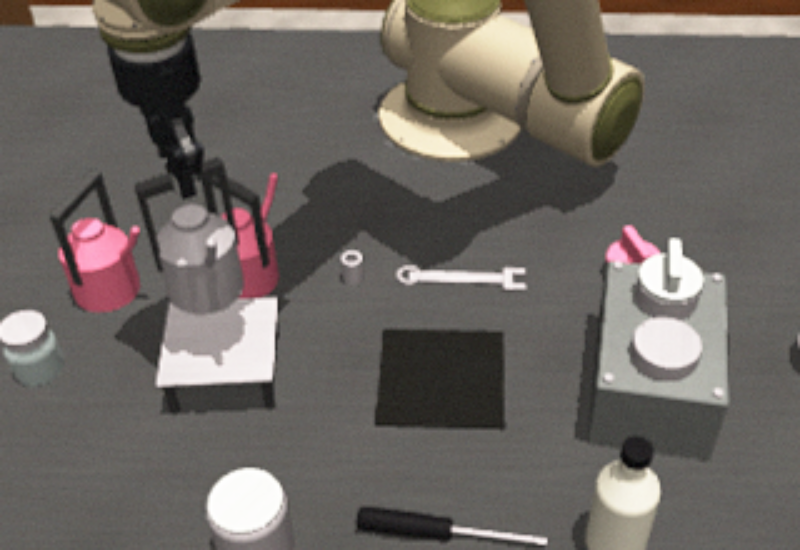

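The jug hangs upright at (200,265), lifted clear of the stand, and the bystanders are untouched. Carrying it to the mat.

```bash
python3 - <<'E'
from h import *
o=down(0.534); x,y=530,-7
move_straight([x,y,260],speed=170)
move_straight([x,y,150],speed=110); sleep(.3)
b=np.mean([get_ft_force()[2] for _ in range(3)]); z=150
print("hang",b)
while z>136:
    z-=1; move_straight([x,y,z],speed=20); fz=get_ft_force()[2]
    if fz>b+3.5: break
print(z,fz,get_tool_pos(),get_clock())
f=grab_frame("scene"); save(f,"s3.png")
for r in cut_out("jug",f)[:3]:
    p,u,v=cloud(f,r["mask"]); print(r["score"],np.round(np.percentile(p,[2,50,98],axis=0)).tolist())
E
```

```text
hang -2.8647300600020302
141 6.053291416358545 [530.49156897  -6.98400945 142.11588353] 14.3167
0.94 [[320.0, -303.0, 7.0], [391.0, -259.0, 82.0], [410.0, -225.0, 163.0]]
0.93 [[286.0, -480.0, -1.0], [413.0, -433.0, 81.0], [433.0, -387.0, 163.0]]
0.55 [[510.0, -47.0, 7.0], [556.0, -9.0, 86.0], [583.0, 32.0, 166.0]]
```

```bash
python3 - <<'E'
from h import *
let_go(); print(get_grip_width(),get_ft_force())
move_straight([530,-7,250],speed=130)
f=grab_frame("scene"); save(f,"s4.png"); print("jug bar",bar(f,150,180,(530,-7),75)); print("wing",bar(f,158,182,(489,247),50))
f=grab_frame("top"); print("wing",bar(f,158,182,(489,247),50))
q=cloud(f)[0]; k=(abs(q[:,2]-105)<5)&(abs(q[:,0]-535)<120)&(abs(q[:,1]-244)<100)
print("tank top",cv2.minAreaRect(q[k,:2].astype(np.float32)))
move_pose([480,235,330],down(1.5))
f=grab_frame("wrist"); save(f,"w4.png"); print("wing",bar(f,160,182,(489,247),50))
q=cloud(f)[0]; k=(q[:,2]>137)&(q[:,2]<150)&(np.hypot(q[:,0]-489,q[:,1]-247)<50)
print("disc",cv2.minEnclosingCircle(q[k,:2].astype(np.float32)),q[k,2].mean())
for r in pinpoint("cap_wing",f)[:2]: print(r["score"],r["xy"],ray(f,r["xy"],158))
print(get_clock())
E
python3 -c "
import cv2,numpy as np
b=cv2.imread('pics/s4.png')[110:300,140:460];c=cv2.imread('pics/w4.png')
cv2.imwrite('pics/v4.png',np.vstack([cv2.resize(b,(480,285)),cv2.resize(c,(480,300))]))"
```

```text
85.33860082582493 [-0.90149596 -0.66636774  0.34919435]
jug bar {'n': 199, 'mean': array([536. ,  -8.1, 163.4]), 'ctr': array([533. ,  -8.5]), 'size': array([17.2, 89.3]), 'ang': -1.046, 'ztop': np.float64(167.8)}
wing {'n': 104, 'mean': array([500.1, 249. , 168.7]), 'ctr': array([496.6, 249.8]), 'size': array([13.8, 61.4]), 'ang': -0.12, 'ztop': np.float64(172.4)}
wing {'n': 98, 'mean': array([493.8, 249.5, 171. ]), 'ctr': array([493.6, 250.8]), 'size': array([15.6, 58.2]), 'ang': 2.998, 'ztop': np.float64(174.8)}
tank top ((537.9116821289062, 243.59347534179688), (140.42376708984375, 199.107666015625), 80.86952209472656)
wing {'n': 702, 'mean': array([492.1, 249.3, 172.5]), 'ctr': array([494.5, 249.4]), 'size': array([14.1, 59.7]), 'ang': -0.13, 'ztop': np.float64(174.1)}
disc ((494.7326354980469, 249.11349487304688), 35.949588775634766) 143.3421370807185
0.94 [336.2, 190.9] [494.29534588 249.76446707 158.        ]
0.73 [317.7, 65.5] [363.03542395 238.95025829 158.        ]
17.325
```

View pics/v4.png

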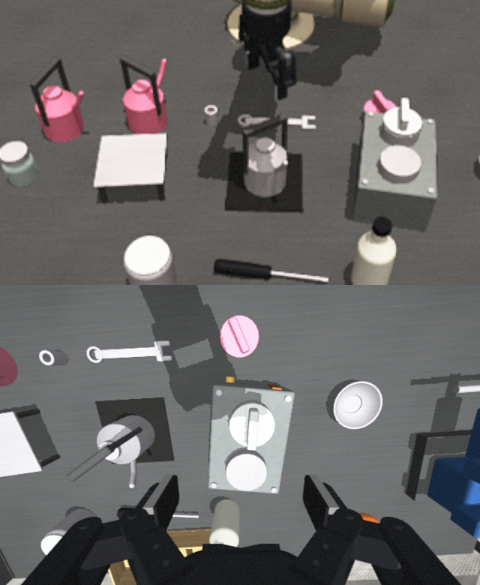

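The jug stands alone, upright, near the mat's middle, and the stand is empty (white, 130,160). The cap's wing is at (250,425) in the wrist half: centre (494.5,249.3), angle -0.13. Gripping it and trying the first direction.

```bash
cat >> h.py <<'E'
def turn(sgn,total,lim,step=0.05):
    """turn cap by sgn*total (seen from above, ccw +); stops at torque lim; returns turned angle"""
    q0=np.array(get_q()); t0=get_ft_torque()[2]; d=0
    while d<total-1e-6:
        d+=step; q=q0.copy(); q[5]-=sgn*d; movej(q)
        t=get_ft_torque()[2]-t0; F=np.array(get_ft_force())
        print(round(sgn*d,2),"act",round(q0[5]-get_q()[5],3),"tz",round(t,2),F.round(1),round(get_clock(),2))
        if abs(t)>lim or np.linalg.norm(F)>35: break
    return sgn*d
E
python3 - <<'E'
from h import *
o=down(-0.13+np.pi/2)
move_pose([494.5,249.5,230],o); move_straight([494.5,249.5,148],speed=90)
print(get_ft_force(),get_ft_torque())
close_gripper(60); print("w",get_grip_width(),get_ft_force(),get_ft_torque(),get_q()[5],get_clock())
turn(+1,0.3,0.8)
E
```

```text
[0.03233733 0.18484693 0.06399693] [-0.01447714 -0.04456999 -0.02668594]
w 12.910748006752838 [-0.55269875 -0.82335174  1.77961293] [-0.0640689   0.02146611 -0.02960712] -1.1873143122445173 19.525
0.05 act 0.049 tz 0.06 [-0.5 -0.2  1.6] 19.77
0.1 act 0.098 tz 0.06 [0.4 0.1 0.1] 20.02
0.15 act 0.148 tz 0.07 [-0.6  0.2  0.9] 20.27
0.2 act 0.198 tz 0.09 [-0.6 -0.3  1.8] 20.52
0.25 act 0.247 tz 0.09 [-0.1 -1.3  2. ] 20.77
0.3 act 0.297 tz 0.08 [ 0.  -0.7  1.4] 21.02
```

It gives freely counter-clockwise, past the 0.2 rad a wrong-way stop would allow. Continuing to the stop.

```bash
python3 - <<'E'
from h import *
turn(+1,0.85,0.6)
q=np.array(get_q()); q[5]+=0.03; movej(q)   # ease off the stop
print(get_ft_force(),get_ft_torque(),get_grip_width())
for z in range(151,176,3):
    move_straight([494.5,249.5,z],speed=30); F=np.array(get_ft_force()); print(z,F.round(1))
    if F[2]<-12: break
else:
    move_straight([494.5,249.5,235],speed=90); sleep(.3)
print(get_ft_force(),get_grip_width(),get_tool_pos(),get_clock())
f=grab_frame("scene"); save(f,"s5.png")
for r in pinpoint("cap",f)[:3]: print(r["score"],r["xy"],ray(f,r["xy"],222))
p,u,v=cloud(f); k=(np.hypot(p[:,0]-494.5,p[:,1]-249.5)<45)&(p[:,2]>185)&(p[:,2]<235); print(np.percentile(p[k],[2,50,98],axis=0).round())
E
python3 -c "
import cv2,numpy as np
b=cv2.imread('pics/s5.png')
cv2.imwrite('pics/v5.png',np.hstack([cv2.resize(b[120:280,270:430],(400,400)),cv2.resize(b[80:240,330:490],(400,400))]))"
```

```text
0.05 act 0.048 tz -0.03 [0.3 0.1 0.7] 21.27
0.1 act 0.098 tz 0.01 [ 0.3 -0.   0.8] 21.52
0.15 act 0.148 tz -0.0 [-0.3  0.8  1. ] 21.77
0.2 act 0.198 tz -0.0 [0.  0.3 1.7] 22.02
0.25 act 0.247 tz 0.01 [0.2 0.5 0.8] 22.27
0.3 act 0.297 tz -0.01 [0.7 0.6 1.4] 22.52
0.35 act 0.347 tz -0.08 [-0.1  1.2  1.2] 22.77
0.4 act 0.398 tz -0.02 [-0.9 -0.1  1.6] 23.02
0.45 act 0.447 tz 0.04 [ 0.7 -0.6  1.1] 23.27
0.5 act 0.498 tz -0.02 [ 0.8 -1.   2.3] 23.52
0.55 act 0.547 tz -0.01 [1.1 0.6 0.6] 23.77
0.6 act 0.598 tz 0.0 [-0.1  0.2  1.6] 24.02
0.65 act 0.647 tz -0.0 [-0.6  0.   1.7] 24.27
0.7 act 0.697 tz -0.03 [0.3 0.2 1.7] 24.52
0.75 act 0.748 tz -0.03 [-5.   1.6  5.2] 24.77
0.8 act 0.796 tz -1.51 [-5.3  1.1  5. ] 25.02
[-2.55048543  1.18161799  2.10153117] [ 0.20741913  0.36435162 -0.60374298] 13.116543491755056
151 [  0.1   2.1 -14.6]
[  0.1000094    2.09926425 -14.55745518] 12.57483409857109 [493.86742998 249.38770985 149.62007521] 25.525
0.66 [406.1, 189.9] [575.25426707 220.48721958 222.        ]
0.47 [391.7, 181.3] [544.15712816 187.32928856 222.        ]
[[472. 222. 188.]
 [514. 248. 214.]
 [533. 281. 234.]]
```

View pics/v5.png

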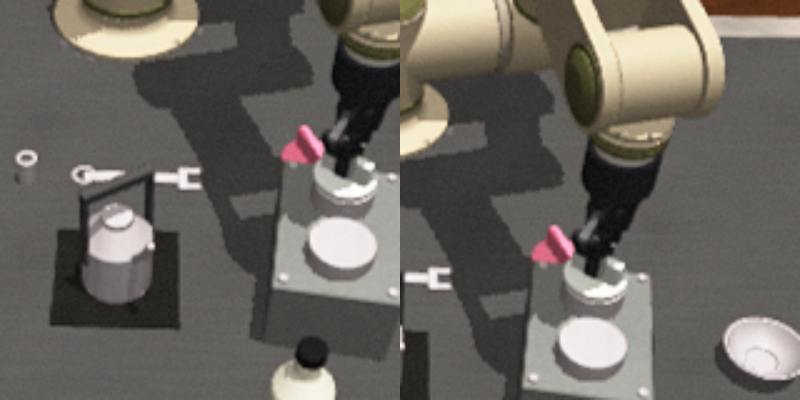

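The stop came at ~1.08 rad total as described, but the lift met 15 N with about 0.6 Nm still against the stop, so binding friction is likely. I'll ease the torque off, grip harder and retry.

```bash
python3 - <<'E'
from h import *
move_straight([494.5,249.5,148],speed=30); close_gripper(110)
for i in range(4):
    t=get_ft_torque()[2]; print("tz",round(t,2),np.round(get_ft_force(),1))
    if t>-0.12: break
    q=np.array(get_q()); q[5]+=0.015; movej(q)
z=148
while z<172:
    z+=2; move_straight([494.5,249.5,z],speed=30); F=np.array(get_ft_force()); print(z,F.round(1),np.round(get_ft_torque(),2),np.round(get_tool_pos(),1),round(get_grip_width(),1))
    if F[2]<-28: break
print(get_clock())
E
```

```text
tz -0.65 [-5.   2.4 -1.5]
tz -0.04 [-4.6  1.1 -0.1]
150 [-4.9  2.1 -2.3] [ 0.49  1.   -0.16] [494.3 249.7 150.2] 11.8
152 [-5.3  1.9 -2. ] [ 0.52  1.01 -0.09] [494.3 249.7 152.2] 12.2
154 [-4.7  2.3 -1.5] [ 0.5   1.   -0.09] [494.3 249.6 154.2] 12.3
156 [-5.8  3.2 -3. ] [ 0.55  1.07 -0.12] [494.3 249.7 156.3] 12.1
158 [-5.7  1.4 -2.8] [ 0.57  1.13 -0.12] [494.3 249.6 158.4] 11.7
160 [-6.   2.8 -2.2] [ 0.6   1.07 -0.14] [494.3 249.7 160.4] 12.0
162 [-5.1  3.5 -2. ] [ 0.58  1.06 -0.14] [494.3 249.6 162.4] 12.0
164 [-5.5  2.7 -2.5] [ 0.6   1.08 -0.15] [494.4 249.6 164.5] 11.8
166 [-5.7  2.8 -2.3] [ 0.54  1.13 -0.15] [494.4 249.6 166.5] 11.8
168 [-4.4  1.7 -4. ] [ 0.52  1.09 -0.07] [494.4 249.6 168.6] 11.9
170 [ 0.3 -0.2 -1.5] [ 0.02 -0.    0.03] [495.8 249.3 171. ] 11.9
172 [ 0.2 -0.7 -1.5] [ 0.02 -0.03 -0.  ] [495.  249.4 172.4] 12.0
29.3417
```

The cap is free: side load gone, -1.5 N hanging weight. Raising it so that even the stem is well over 5 cm clear.

```bash
python3 - <<'E'
from h import *
move_straight([494.5,249.7,248],speed=80); sleep(.3)
print(get_ft_force(),get_grip_width(),get_tool_pos(),get_tool_rot())
f=grab_frame("scene"); save(f,"s6.png"); p,u,v=cloud(f)
for lo,hi in ((150,205),(205,228),(228,246)):
    k=(np.hypot(p[:,0]-494.5,p[:,1]-249.5)<50)&(p[:,2]>lo)&(p[:,2]<hi); print(lo,hi,k.sum(),np.percentile(p[k],[2,50,98],axis=0).round(1).tolist() if k.any() else "")
# disc rim + tilt: top surface points
k=(np.hypot(p[:,0]-494.5,p[:,1]-249.5)<40)&(p[:,2]>237)&(p[:,2]<247); A=np.c_[p[k][:,:2],np.ones(k.sum())]; print("plane",np.linalg.lstsq(A,p[k][:,2],rcond=None)[0])
k=(np.hypot(p[:,0]-494.5,p[:,1]-249.5)<40)&(abs(p[:,2]-135)<4); print("rim",k.sum(),cv2.minEnclosingCircle(p[k,:2].astype(np.float32)) if k.any() else "")
print("jug",bar(f,150,180,(530,-7),75),get_clock())
E
python3 -c "
import cv2,numpy as np
b=cv2.imread('pics/s6.png')
cv2.imwrite('pics/v6.png',np.hstack([cv2.resize(b[100:280,250:430],(400,400)),cv2.resize(b[110:220,355:465],(400,400))]))"
```

```text
[ 0.2871814  -0.96729653 -3.41071913] 12.007011867227343 [494.45650194 249.6834695  247.77962149] [-8.06989525e-04  3.20658320e-01  9.47194500e-01  4.12417996e-04]
150 205 2 [[484.3, 230.8, 204.3], [495.9, 246.0, 204.6], [507.4, 261.2, 204.9]]
205 228 28 [[493.1, 237.5, 205.1], [508.9, 264.0, 209.7], [514.8, 274.3, 217.4]]
228 246 246 [[481.7, 216.0, 234.1], [513.1, 239.6, 240.6], [531.4, 281.2, 245.4]]
plane [-7.59731976e-03  9.11117232e-03  2.42658158e+02]
rim 83 ((495.4656066894531, 249.68728637695312), 37.81243896484375)
jug {'n': 199, 'mean': array([536. ,  -8.1, 163.4]), 'ctr': array([533.1,  -7.8]), 'size': array([17.7, 87.8]), 'ang': -1.042, 'ztop': np.float64(167.6)} 30.7917
```

View pics/v6.png

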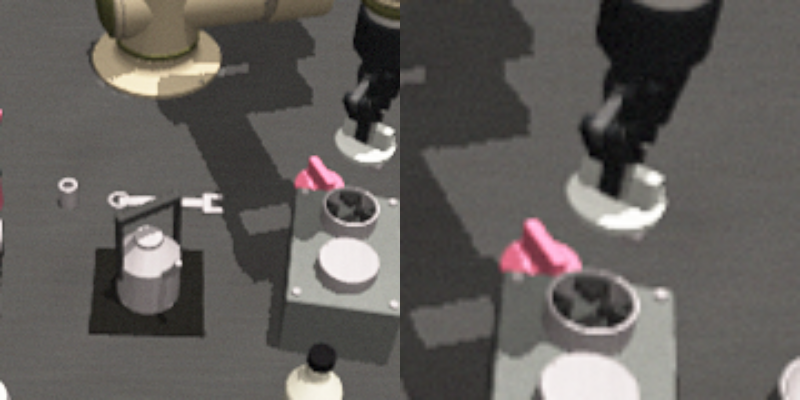

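The neck is open at (590,310), the cap is held level and centred above it at (615,200), and the jug stands fully on the mat. Signing off.

```bash
python3 -c "
from rig import *
print(sign_off(),get_clock())"
```

```text
the job is handed in; nothing more can be done
the job is handed in; nothing more can be done
```

The job is done and handed in at about 31 s of the 53 s allowed. The oil jug is on the mat and released, and the filler cap is off and still held above the neck.

- **Jug:** I lifted it by its handle bar and set it down with a force-guided descent, reading about 6 N at contact. It stands upright near the middle of the mat, and later pictures show its whole base on it.
- **Cap thread:** Counter-clockwise (seen from above) gave freely past the 0.2 rad where a wrong-way stop would come, so I did not try clockwise. I turned it to the hard stop at about 1.08 rad.
- **Cap lift:** The first lift met about 15 N because the cap was still pressed against the stop. I eased that off, gripped at 110 N and lifted again; it came out at under 7 N.
- **Last checks:** The cap is level to within about 0.01 rad and within about 1 mm of the neck's axis. Its disc is about 100 mm above the rim, and the end of its stem about 70 mm.

The scene camera puts the jug about 3 mm off the arm's own reading, which the room left on the mat easily covers. The bystanders and pink look-alikes in view look unmoved.

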